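# Gate the coffee grinder and hold its lid on pulse

### The job

Get the coffee grinder ready and pulse it: first slide the yellow-handled gate plate from its wooden rack fully home into the slot of the grinder's outlet chute, then fit the black lid into the collar at the white marks and turn it clockwise (seen from above) to the green half-way marks, not on to the red marks where it clicks locked. Finish while still gripping the lid there, holding it against its return spring, with the gate still home and the glass, bowl and tin left alone.

Things in the scene. Friction and masses are not known exactly. Their poses are not given: they have to be found in the camera images.
- grinder: Fixed blue coffee grinder, origin under its chamber axis on the counter, z up. Housing 150 x 150 mm, 85 high; on it a round dark steel collar, outer radius 56 mm (marks stick out to 63), rim at 145 mm. At its -x side the dark steel outlet chute: block 44 (x) x 90 (y) mm, top at 95 mm, 110 mm from the chamber axis.
- collar (a point): Centre of the collar's rim, 145 mm above the counter, axes as the grinder. The lip (12 mm thick, bore radius 40) has two notches 17 mm wide at the grinder's +x and -x (white marks); the lid's lugs turn below it. Green half-way marks: 45 degrees clockwise seen from above from the white; red lock marks: 90 degrees. Depth below the rim 58 mm.
- slot_mouth (a point): Centre of the gate slot's mouth in the chute's top face, 95 mm above the counter, axes as the grinder. The slot is vertical, 62.5 mm long along y and 8.5 mm wide along x, 62 mm deep.
- switch_ring (a joint): Ring in the collar turned by the lid's lugs: 0 at rest, grows clockwise seen from above. Lugs meet it 0 to 0.16 rad (nominally 0.08) clockwise of the white marks; about 0.70 rad with the lid at the green marks. Springs back with 0.06 N m plus 0.12 N m per rad. From 1.0 rad the lugs meet the sprung latch; beyond 1.2 the lid counts as locked. A stop blocks anticlockwise turning.
- lid_bar (a point): Loose black round lid, about 150 g, standing on its foot: grip point in its orange bar handle, 60 mm above the foot. Bar 60 mm (lid's x) x 16 mm (y, the way to grip), from 20 mm below this point (top of the flange) to 14 mm above. Flange radius 50, 8 mm thick. White lines on the flange point along x, over the lugs. Either way round fits.
- lid_seat (a point): Centre of the underside of the lid's flange, 28 mm below its grip point, axes as the lid. Below it a plug of radius 37.5 mm, 32 mm long, foot tapered to 33; two steel lugs 10 mm wide along the lid's +x and -x, out to radius 47 mm, 14 to 22 mm below this point. Seated, this point lies at point collar, with 2 mm of play in height.
- gate_grip (a point): Loose gate plate, about 120 g: grip point in its yellow handle, 81 mm above the plate's lower edge. Handle 14 mm (x, the way to grip) x 44 mm (y), from 25 mm below this point to 15 mm above. Below it an aluminium plate, 6 (x) x 60 (y) mm, reaches 56 mm down, its lowest 4 mm 3 mm thick. Either way round fits. It starts upright in the rack, handle resting on the rack.
- gate_seat (a point): Centre of the underside of the gate's handle, 25 mm below its grip point, axes as the gate. With the gate fully home it lies at point slot_mouth, the handle resting on the chute's top face.
- rack: Fixed wooden rack, 50 (x) x 100 (y) x 65 mm high, with a vertical slot along y, 10 x 64 mm, 60 deep, that holds the gate. Origin at the centre of its underside, z up.
- tea_glass_mid (a point): Empty amber tea glass, rim radius 31 mm, 85 high, at its centre. Leave alone.
- sugar_bowl_mid (a point): White sugar bowl, rim radius 50 mm, 50 high, at its centre. Leave alone.
- tea_tin_mid (a point): Yellow tea tin, radius 34 mm, 110 high, at its centre. Leave alone.
Things that resemble listed ones, but are neither listed nor needed, are in the scene too. Of the things like the part that bears gate_grip, leave any that is purple; of the rest the smaller one is meant.

How it is judged:
By the outcome, as a careful person would: the job done as asked, in the order asked, and still so for the second after the job is handed in, while the arm keeps its last pose, push and grip.
It also fails if it takes over 72 s, if anything falls off the work surface, if the arm or the gripper's body presses on something with over 40 N, if the wrist force passes 120 N, or if a joint passes its speed limit or range.

### The arm

A 6-joint arm with a two-finger parallel gripper is mounted at the origin on the work surface. World frame = base frame: x ahead of the robot, y to its left, z up, the work surface at z = 0. Lengths are in mm, angles in rad, forces in N, time in s.
With the tool pointing down it reaches from about 350 to 875 mm from the base axis. Payload 4.2 kg.
Tool frame: the origin (TCP) lies between the finger pads; the fingertips stand 25 mm ahead of it and the grasp point (between the pads) lies 6 mm ahead of it; z points along the fingers, y is the line along which they close (so a half turn about z gives the same grasp; the last joint's range is limited). The gripper opens to 85 mm and grips with 20 to 120 N. Pads are 22 mm wide; open, the fingers measure 114 mm over their backs; the gripper's body (76 mm by 85 mm) begins 54 mm behind the grasp point. The pads swing forward as they close: fully open they stand 13 mm farther back than shut.
Start: joints at [1.394, 0.385, 0.008, 0, -1.194, -0.259], TCP at [263.801, 566.576, 256.312] pointing down, gripper open.
Joint ranges: [-3.14, 3.14], [-1.21, 2.06], [-1.07, 1.41], [-3.16, 2.05], [-2.99, -0.16], [-3.1, 3.1]. Speed limits (rad/s): [2.79, 2.79, 3.14, 3.14, 3.14, 3.14].

### API

Orientations are given as a unit quaternion [x, y, z, w].
In Python, from bench import read_state, get_image, job_done gives the robot as it stands.
- The arm moves only by the tool play_rows, never from a script. Its argument "series" is a list of rows, each a list of 6 numbers: the shift along the world's x, y, z in mm, then the turn, a rotation vector about the world's x, y, z in units of 6 degrees (1.0 is 6 degrees). A call has 1 to 20 rows; each row shifts and turns the commanded pose from where the row before left it; what a row does not reach is not made up. A row lasts 1/12 s, in which the tool goes at most 41.7 mm and 7.16 degrees, less where a joint would pass 70% of its speed; a pose out of reach is approached as far as the arm can. A call is refused whole if a number of a shift passes 41.7 or a number of a turn 1, either way. A call with a gripper value outside its range is refused whole. "gripper" is the opening, from 0 (shut) to 1 (fully open), set as the call begins (left out, the last holds). The fingers move at their own pace and stop on an object; the grip force is fixed at half the most. Time passes only in rows, so rows that do not move let the fingers close. It gives the time, the measured TCP pose, the force, the opening and the grip force at its end, in the units of the state.
- read_state(): the state, without advancing time (a new reading comes with each control period).
- get_image(name): name is "side" or "top"; returns a dict with "image" (400x640x3 uint8, red, green, blue), "fx", "fy", "cx", "cy" (pixels), "eye" and "rotation" of the camera in the world. Camera axes: x right, y down, z forward; pixel columns grow to the right and rows downward; lengths in mm; the calibration is good to about 2 mm. A picture is of the moment at which its call begins. There is no depth.
- job_done(): hands the job in; it is judged then, once.
The state is a dict: "clock": time; "joints": joint angles; "joint_vel": joint speeds; "joint_efforts": joint torques, N m; "position": TCP position; "ee_rot": TCP orientation; "contact_force": force on the tool from outside, world axes, zero at the start; "wrist_torque": the same for the moment, N m; "gripper_width": finger opening in mm; "grasp_force": force on a finger pad.
Only numpy, scipy, OpenCV 4.12 (cv2) and the standard library are available. Lean on these libraries where they do the work, as an engineer would, in place of code of your own. Each camera call takes 0.05 s, during which the arm holds its last target. There are 200 camera calls.

## Working session

There is one attempt and no reset: what is moved stays moved. The work goes in short steps, Python scripts to look and compute and a tool call to move; the robot and the scene stay as the last step left them, time stands still between calls to the robot, and variables do not carry over. Pictures are saved under pics/ and viewed, at most 10 in all, crops included, and the job is handed in when it is done.

Besides the shell and the picture viewer there is one more tool, called after "Emit:" in YAML: its name, and indented under it one key for each argument. play_rows: Moves the arm, as the interface text tells. Its arguments: {"type":"object","properties":{"series":{"type":"array","items":{"type":"array","items":{"type":"number"}}},"gripper":{"type":"number"}},"required":["series"]}

```bash
mkdir -p pics; cat > h.py <<'E'
import numpy as np, cv2
from bench import read_state, get_image, job_done
def snap(n,f=None):
    d=get_image(n)
    if f: cv2.imwrite('pics/'+f,d['image'][:,:,::-1])
    return d
def ray(d,u,v):
    r=np.array(d['rotation']).reshape(3,3)@np.array([(u-d['cx'])/d['fx'],(v-d['cy'])/d['fy'],1.])
    return np.array(d['eye'],float),r
def onz(d,u,v,z):
    e,r=ray(d,u,v); return (e+r*(z-e[2])/r[2]).round(1)
def proj(d,p):
    c=np.array(d['rotation']).reshape(3,3).T@(np.array(p,float)-np.array(d['eye'],float))
    return np.array([d['cx']+d['fx']*c[0]/c[2],d['cy']+d['fy']*c[1]/c[2]]).round(1)
E
python3 - <<'E'
from h import *
import pickle
a=snap('top','top0.png');b=snap('side','side0.png')
pickle.dump((a,b),open('s0.pkl','wb'))
for d in(a,b): print({k:np.round(d[k],3).tolist() for k in d if k!='image'})
s=read_state();print(s['position'],s['ee_rot'],s['contact_force'])
E
```

```text
{'fx': 464.681, 'fy': 464.681, 'cx': 310.142, 'cy': 200.653, 'eye': [450.782, -42.964, 1425.983], 'rotation': [-0.704, 0.707, -0.043, 0.047]}
{'fx': 425.403, 'fy': 425.403, 'cx': 318.059, 'cy': 201.01, 'eye': [129.502, -793.494, 946.861], 'rotation': [0.88, -0.26, 0.108, -0.383]}
[263.62793562 566.17553834 255.32147931] [ 9.76331672e-01 -2.16276466e-01 -1.67893192e-04  9.63506972e-04] [-0.49163892  0.00549188 -0.46612679]
```

View pics/top0.png

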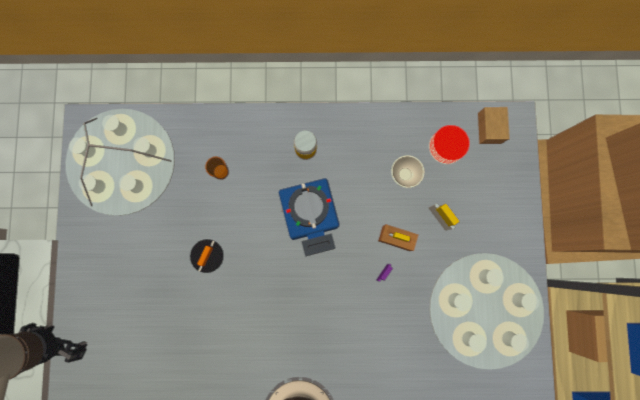

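View pics/side0.png

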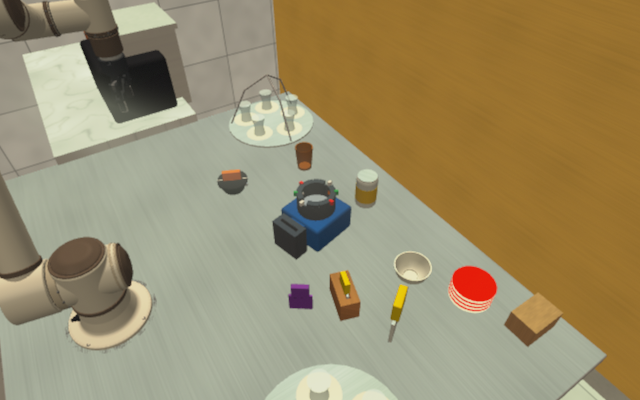

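Candidates for the gate: the yellow handle in the rack at top (401,237), a larger yellow-handled one lying loose at (447,215), and a purple one at (385,272). I choose the one in the rack and will check it in a close crop.

```bash
python3 - <<'E'
s=open('h.py').read()
s=s.replace("np.array(d['rotation']).reshape(3,3)","R.from_quat(d['rotation']).as_matrix()").replace("import numpy as np, cv2","import numpy as np, cv2\nfrom scipy.spatial.transform import Rotation as R")
open('h.py','w').write(s)
E
python3 - <<'E'
from h import *
import pickle
a,b=pickle.load(open('s0.pkl','rb'))
A=a['image'][170:290,180:480]; B=b['image'][160:330,210:430]
A=cv2.resize(A,(800,320),interpolation=cv2.INTER_CUBIC); A2=cv2.resize(b['image'][170:330,200:420],(385,280),interpolation=cv2.INTER_CUBIC)
C=cv2.resize(a['image'][170:262,270:345],(228,280),interpolation=cv2.INTER_CUBIC)
c=np.zeros((600,800,3),np.uint8); c[:320]=A; c[320:,:385]=A2; c[320:,400:628]=C
cv2.imwrite('pics/crop0.png',c[:,:,::-1])
for n,d in(('top',a),('side',b)):
    h=cv2.cvtColor(d['image'],cv2.COLOR_RGB2HSV)
    for col,lo,hi in(('yel',(23,160,120),(32,255,255)),('org',(5,200,170),(18,255,255)),('blue',(100,140,60),(120,255,255)),('wood',(8,100,80),(19,210,200)),('red',(0,200,150),(3,255,255)),('green',(45,120,60),(90,255,255)),('white',(0,0,200),(180,40,255))):
        m=cv2.inRange(h,lo,hi); 
        if n=='top': m[:150]=0;m[290:]=0;m[:,:180]=0;m[:,480:]=0
        else: m[:150]=0;m[330:]=0;m[:,:200]=0;m[:,425:]=0
        k,_,st,ce=cv2.connectedComponentsWithStats(m)
        for i in range(1,k):
            if st[i,4]>=4:
                p=cv2.findContours((st[i,4]>0)*(_==i).astype(np.uint8),0,2)[0][0]
                print(n,col,st[i,4],ce[i].round(1),[np.round(q,1).tolist() if not np.isscalar(q) else round(q,1) for q in cv2.minAreaRect(p)])
E
```

```text
top yel 179 [448.8 214. ] [[448.8, 213.8], [23.3, 9.9], 45.0]
top yel 86 [401.1 236.3] [[401.2, 236.4], [16.4, 5.1], 18.4]
top org 90 [203.6 255.1] [[203.4, 255.2], [4.5, 19.7], 26.6]
top blue 174 [321.4 186.3] [[321.0, 185.2], [27.3, 14.6], 29.7]
top blue 946 [306.9 218.7] [[309.0, 210.5], [53.8, 49.7], 76.0]
top wood 111 [215.4 165.8] [[216.8, 167.8], [23.3, 19.8], 45.0]
top wood 12 [213.8 170.8] [[214.0, 170.5], [2.0, 5.0], 0.0]
top wood 6 [307.5 189. ] [[307.5, 189.0], [2.0, 1.0], 90.0]
top wood 529 [397.6 237.6] [[398.0, 237.3], [36.5, 17.9], 17.1]
top wood 6 [210.  252.5] [[210.0, 252.5], [0.4, 5.4], 26.6]
top red 224 [451.3 153.6] [[451.0, 154.5], [9.0, 30.0], 90.0]
top red 5 [327.8 200.4] [[328.0, 200.5], [1.0, 2.0], 90.0]
top red 5 [288.6 210.2] [[288.5, 210.0], [2.0, 1.0], 90.0]
top green 15 [318.6 187.6] [[318.5, 187.5], [3.0, 3.0], 90.0]
top green 16 [297.5 223. ] [[297.5, 223.0], [4.0, 3.0], 90.0]
top white 11 [463.4 287.3] [[463.0, 287.0], [7.1, 1.4], 45.0]
side yel 122 [345.1 281.1] [[345.5, 281.6], [22.3, 6.5], 76.0]
side yel 312 [398.6 302.1] [[398.4, 302.3], [9.4, 35.6], 16.7]
side blue 973 [315.8 223.9] [[320.9, 214.7], [54.6, 54.5], 55.2]
side wood 267 [303.8 158.6] [[303.5, 159.5], [19.0, 15.0], 90.0]
side wood 1758 [402.8 167.5] [[392.0, 176.5], [53.0, 64.0], 90.0]
side wood 142 [231.3 176. ] [[231.3, 176.1], [8.0, 18.4], 82.4]
side wood 7 [328.4 192.3] [[328.5, 192.5], [3.0, 1.0], 90.0]
side wood 878 [344.2 297.3] [[344.6, 294.5], [48.1, 24.3], 71.6]
side red 4 [331.  200.5] [[331.0, 200.5], [2.1, 0.7], 45.0]
side green 6 [336.  190.5] [[336.0, 190.5], [1.0, 2.0], 90.0]
side white 182 [367.2 174.9] [[367.5, 174.5], [11.0, 19.0], 90.0]
side white 8 [393.  322.5] [[393.0, 322.5], [2.1, 2.1], 45.0]
```

View pics/crop0.png

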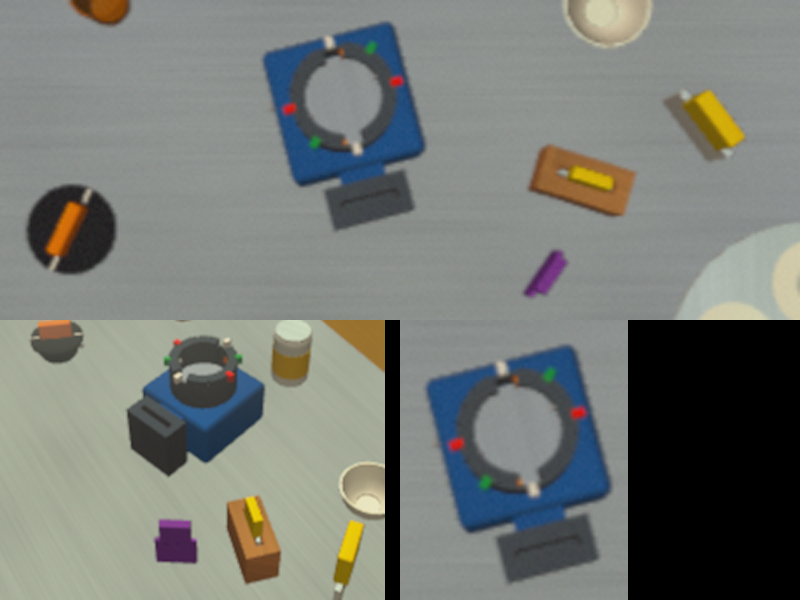

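The crop confirms the choice: the gate in the rack has a ~16 px handle, against ~23 px for the loose yellow one. White marks are at (303.7,186.5) and (313.9,225.1), and the slot is the dark line in the chute near (319,244).

```bash
python3 - <<'E'
from h import *
import pickle
a,b=pickle.load(open('s0.pkl','rb'))
def blob(d,box,lo,hi,minarea=3):
    x0,y0,x1,y1=box; c=cv2.resize(d['image'][y0:y1,x0:x1],None,fx=8,fy=8,interpolation=cv2.INTER_CUBIC)
    m=cv2.inRange(cv2.cvtColor(c,cv2.COLOR_RGB2HSV),lo,hi)
    return c,m
def rect(m):
    p=max(cv2.findContours(m,0,2)[0],key=cv2.contourArea); return p,cv2.minAreaRect(p)
print('collar', [onz(a,*p,145) for p in((308.1,205.3),)])
ang=lambda p,q:np.degrees(np.arctan2(q[1]-p[1],q[0]-p[0])).round(1)
r=[onz(a,*p,145) for p in((327.8,200.4),(288.6,210.2),(318.6,187.6),(297.5,223.),(303.7,186.5),(313.9,225.1))]
print([x.tolist() for x in r], ang(r[0],r[1]),ang(r[3],r[2]),ang(r[5],r[4]))
for n,d,box in(('top',a,(300,228,340,262)),('side',b,(268,208,312,260))):
    g=cv2.cvtColor(d['image'],cv2.COLOR_RGB2GRAY); x0,y0,x1,y1=box
    print(n); print(g[y0:y1,x0:x1][5:28 if n=='top' else 30] )
E
```

```text
collar [array([601.5, -29.9, 145. ])]
[[615.0, -84.7, 145.0], [588.1, 24.2, 145.0], [651.1, -59.3, 145.0], [552.4, -0.5, 145.0], [654.4, -17.8, 145.0], [546.5, -45.8, 145.0]] 103.9 -30.8 14.5
top
[[ 67  68  66  65  63  63  63  62  59  57  60  59  61  62  66  64  67  69
   69  71  70  69  72  82 112 138 137 138 135 129 116 119 133 141 142 143
  142 142 143 142]
 [ 67  65  63  60  58  55  52  55  57  58  67  66  64  68  68  65  66  69
   70  67  69  69  71  74 105 125 115 108  97  88  83  95 122 138 141 143
  141 142 143 143]
 [ 55  58  55  53  45  45  49  56  63  69  65  67  68  66  67  68  68  71
   68  67  69  71  70  70  81  85  82  78  75  73  71  87 119 139 141 142
  141 141 141 142]
 [ 45  45  48  49  53  60  69  78  68  68  66  70  72  67  65  71  67  70
   69  72  70  71  70  70  69  70  70  70  70  71  68  77 109 138 142 141
  141 142 144 140]
 [ 55  62  74  90 108 126 129 113  77  68  69  66  70  70  69  71  70  68
   71  71  71  70  69  69  70  67  67  68  71  68  71  72  98 131 142 143
  141 143 145 143]
 [106 125 131 133 137 141 140 123  86  69  71  72  71  73  72  71  71
[... 2434 characters left out ...]
]
 [143 144 140 135 110  76  70  71  71  69  69  71  70  72  72  78  88  99
  115 127 129 132 134 136 137 138 138 137 135 138 137 136 137 138 137 139
  138 137 137 138]
 [142 142 142 137 120  82  71  72  72  73  72  77  89  99 116 127 131 132
  136 138 139 140 139 141 138 140 138 139 140 140 139 140 139 139 140 140
  139 140 140 140]
 [141 142 142 141 129  97  77  78  88  92 106 125 130 132 136 138 139 140
  140 139 138 138 137 137 139 139 138 139 138 139 137 137 138 137 138 136
  137 136 138 136]]
side
[[170 171 171 ...  58  57  57]
 [170 170 171 ...  57  57  57]
 [170 170 170 ...  57  58  57]
 ...
 [168 169 169 ...  50  50  49]
 [168 168 168 ...  49  49  50]
 [167 167 167 ...  48  49  49]]
```

```bash
python3 - <<'E'
from h import *
import pickle
a,b=pickle.load(open('s0.pkl','rb'))
def mask(d,box,lo,hi,hsv=True,s=8):
    x0,y0,x1,y1=box; c=cv2.resize(d['image'][y0:y1,x0:x1],None,fx=s,fy=s,interpolation=cv2.INTER_CUBIC)
    m=cv2.inRange(cv2.cvtColor(c,cv2.COLOR_RGB2HSV),lo,hi)
    p=max(cv2.findContours(m,0,2)[0],key=cv2.contourArea)
    r=cv2.minAreaRect(p); q=cv2.boxPoints(r); f=lambda v:(np.array(v)+.5)/s-.5+[x0,y0]
    M=cv2.moments(p)
    return f((M['m10']/M['m00'],M['m01']/M['m00'])),f(q),m
# blue housing top (hull) z=85
c,q,m=mask(a,(270,170,350,248),(100,140,60),(120,255,255)); print('housing',q.round(1).tolist(),[onz(a,*x,85).tolist() for x in q],onz(a,*q.mean(0),85))
# slot dark
g=cv2.cvtColor(a['image'],cv2.COLOR_RGB2GRAY)[238:250,306:332].astype(float)
w=np.clip(66-g,0,None); yy,xx=np.mgrid[238:250,306:332]
w[(np.abs(yy-(246.5-(xx-308)*.25))>3)]=0
pt=np.array([(w*xx).sum(),(w*yy).sum()])/w.sum(); print('slot px',pt,onz(a,*pt,95))
C=np.cov(np.c_[xx.ravel(),yy.ravel()].T,aweights=w.ravel()); v=np.linalg.eigh(C)[1][:,1]; p,q2=onz(a,*(pt-10*v),95),onz(a,*(pt+10*v),95); print('slot ang',np.degrees(np.arctan2(*(q2-p)[1::-1])))
# yellow gate
for n,d,box in(('top',a,(380,220,425,255)),('side',b,(325,262,365,322))):
    c,q,m=mask(d,box,(22,150,90),(34,255,255)); print(n,'gate',c.round(2),q.round(1).tolist(),[onz(d,*x,105).tolist() for x in q])
    cv2.imwrite('pics/m_%s.png'%n,m)
c,q,m=mask(a,(375,218,425,258),(6,90,60),(21,230,230)); print('rack',q.round(1).tolist(),[onz(a,*x,65).tolist() for x in q],onz(a,*q.mean(0),65))
# lid orange
for n,d,box in(('top',a,(185,235,230,275)),('side',b,(212,165,250,190))):
    c,q,m=mask(d,box,(3,150,110),(19,255,255)); print(n,'bar',c.round(2),q.round(1).tolist(),[onz(d,*x,74).tolist() for x in q],onz(d,*q.mean(0),74))
g=a['image'].max(2)[235:278,185:230]; m=(g<45).astype(np.uint8); ys,xs=np.nonzero(m); p=max(cv2.findContours(m,0,2)[0],key=cv2.contourArea); e=cv2.fitEllipse(cv2.convexHull(p)); print('flange',e,onz(a,e[0][0]+185,e[0][1]+235,40))
for z,n in((145,(601.5,-29.9)),(95,(495,-57.3))): print(proj(a,[*n,z]),proj(b,[*n,z]))
E
```

```text
housing [[278.3, 190.3], [326.6, 178.1], [339.8, 230.7], [291.5, 242.9]] [[653.1, 57.7, 85.0], [688.6, -83.5, 85.0], [534.5, -120.6, 85.0], [499.9, 18.7, 85.0]] [593.4 -32.   85. ]
slot px [318.85230769 242.96307692] [499.1 -59.8  95. ]
slot ang 102.76862882558873
top gate [401.11 236.42] [[392.0, 236.7], [393.8, 230.9], [410.4, 236.1], [408.6, 241.9]] [[515.6, -267.2, 105.0], [532.0, -272.7, 105.0], [517.1, -319.3, 105.0], [500.8, -313.6, 105.0]]
side gate [344.67 281.82] [[336.8, 272.6], [345.2, 269.6], [352.8, 291.2], [344.5, 294.2]] [[507.5, -274.5, 105.0], [529.9, -278.2, 105.0], [508.2, -339.9, 105.0], [487.0, -336.0, 105.0]]
rack [[377.6, 240.5], [383.2, 223.0], [418.4, 234.2], [412.9, 251.7]] [[506.7, -231.7, 65.0], [557.8, -249.1, 65.0], [524.7, -351.2, 65.0], [474.0, -333.4, 65.0]] [ 515.7 -291.4   65. ]
top bar [203.8  255.43] [[195.9, 263.9], [205.4, 244.3], [211.6, 247.3], [202.1, 266.9]] [[440.8, 295.2, 74.0], [497.2, 269.3, 74.0], [488.5, 251.1, 74.0], [432.2, 277.1, 74.0]] [464.6 273.2  74. ]
side bar [230.5  171.49] [[221.5, 170.9], [239.1, 169.3], [239.4, 172.0], [221.8, 173.6]] [[440.4, 288.2, 74.0], [491.8, 264.3, 74.0], [486.5, 250.9, 74.0], [435.4, 274.7, 74.0]] [463.5 269.5  74. ]
flange ((24.42645835876465, 22.012737274169922), (23.76761817932129, 29.551427841186523), 27.105295181274414) [460.7 264.2  40. ]
[308.1 205.3] [315.4 190.9]
[318.  244.4] [288.5 223.9]
```

Emit:
play_rows:
  series:
    - [11,-36,0,0,0,-0.7]
    - [11,-36,0,0,0,-0.7]
    - [11,-36,0,0,0,-0.7]
    - [11,-36,0,0,0,-0.7]
    - [11,-36,0,0,0,-0.7]
    - [11,-36,0,0,0,-0.7]
    - [11,-36,0,0,0,-0.7]
    - [11,-36,0,0,0,-0.7]
    - [11,-36,0,0,0,-0.7]
    - [11,-36,0,0,0,-0.7]
    - [11,-36,0,0,0,-0.7]
    - [11,-36,0,0,0,-0.7]
    - [11,-36,0,0,0,-0.7]
    - [11,-36,0,0,0,-0.7]
    - [11,-36,0,0,0,-0.7]
    - [11,-36,0,0,0,-0.7]
    - [11,-36,0,0,0,-0.7]
    - [11,-36,0,0,0,-0.7]
    - [11,-36,0,0,0,-0.7]
    - [11,-36,0,0,0,-0.7]
  gripper: 0.6

```text
clock: 1.77
position: [483.7, -155.4, 256.0]
ee_rot: [-0.579, 0.815, 0.0, -0.0]
contact_force: [1.1, 1.1, -0.5]
gripper_width: 51.5
grasp_force: 0.0
```

Emit:
play_rows:
  series:
    - [5.5,-23.5,0,0,0,0.1]
    - [5.5,-23.5,0,0,0,0.1]
    - [5.5,-23.5,0,0,0,0]
    - [5.5,-23.5,0,0,0,0]
    - [5.5,-23.5,0,0,0,0]
    - [5.5,-23.5,0,0,0,0]
    - [0,0,-25,0,0,0]
    - [0,0,-25,0,0,0]
    - [0,0,-25,0,0,0]
    - [0,0,-15,0,0,0]
    - [0,0,0,0,0,0]
    - [0,0,0,0,0,0]

```text
clock: 2.77
position: [516.4, -294.4, 165.5]
ee_rot: [-0.589, 0.808, 0.001, -0.001]
contact_force: [-0.1, -0.5, -0.0]
gripper_width: 51.2
grasp_force: 0.0
```

```bash
python3 - <<'E'
from h import *
b=snap('side');a=snap('top');s=read_state();p=np.array(s['position']);print(p,s['joints'])
c=np.zeros((400,800,3),np.uint8)
c[:,:400]=cv2.resize(b['image'][220:340,280:400],(400,400),interpolation=cv2.INTER_CUBIC)
c[:,400:]=cv2.resize(a['image'][180:290,340:450],(400,400),interpolation=cv2.INTER_CUBIC)
cv2.imwrite('pics/g1.png',c[:,:,::-1])
for z in(-25,-6): print(proj(b,p+[0,0,z]),proj(a,p+[0,0,z]))
E
```

```text
[ 517.6576686  -294.72002615  167.63215209] [-2.45715284e-01  4.10009854e-01 -1.90760866e-01  6.56283730e-04
 -9.67759149e-01 -6.42903331e-02]
[345.5 266.7] [404.3 235.3]
[345.8 261.7] [405.7 234.9]
```

View pics/g1.png

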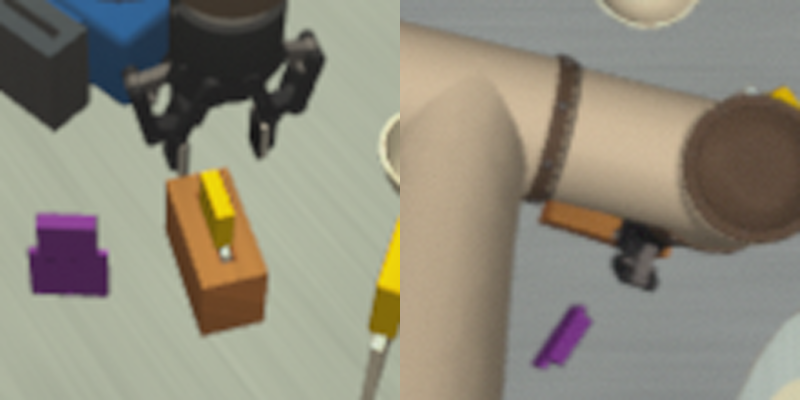

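The side view shows the fingers straddling the yellow handle in the rack, at crop (215,205). Going down to grip it.

Emit:
play_rows:
  series:
    - [0,0,-15,0,0,0]
    - [0,0,-15,0,0,0]
    - [0,0,-15,0,0,0]
    - [0,0,-12,0,0,0]
    - [0,0,-8,0,0,0]
    - [0,0,-4,0,0,0]
    - [0,0,0,0,0,0]
    - [0,0,0,0,0,0]
    - [0,0,0,0,0,0]

```text
clock: 3.62
position: [517.6, -294.7, 98.5]
ee_rot: [-0.59, 0.808, -0.001, 0.001]
contact_force: [-0.7, 0.2, 0.9]
gripper_width: 51.2
grasp_force: 0.0
```

Emit:
play_rows:
  series:
    - [0,0,0,0,0,0]
    - [0,0,0,0,0,0]
    - [0,0,0,0,0,0]
    - [0,0,0,0,0,0]
    - [0,0,0,0,0,0]
    - [0,0,0,0,0,0]
    - [0,0,0,0,0,0]
    - [0,0,0,0,0,0]
  gripper: 0

```text
clock: 4.28
position: [517.1, -294.6, 97.8]
ee_rot: [-0.59, 0.808, -0.0, 0.0]
contact_force: [-0.0, -0.0, 2.8]
gripper_width: 12.9
grasp_force: 58.9
```

Emit:
play_rows:
  series:
    - [0,0,5,0,0,0]
    - [0,0,10,0,0,0]
    - [0,0,20,0,0,0]
    - [0,0,25,0,0,0]
    - [0,0,25,0,0,0]
    - [0,0,25,0,0,0]
    - [-2,23.6,0,0,0,0.53]
    - [-2,23.6,0,0,0,0.53]
    - [-2,23.6,0,0,0,0.53]
    - [-2,23.6,0,0,0,0.53]
    - [-2,23.6,0,0,0,0.53]
    - [-2,23.6,0,0,0,0.53]
    - [-2,23.6,0,0,0,0.53]
    - [-2,23.6,0,0,0,0.53]
    - [-2,23.6,0,0,0,0.53]
    - [-2,23.6,0,0,0,0.53]
    - [0,0,0,0,0,0]
    - [0,0,0,0,0,0]
    - [0,0,0,0,0,0]

```text
clock: 5.87
position: [496.7, -58.5, 207.6]
ee_rot: [0.788, -0.616, -0.0, 0.0]
contact_force: [-0.3, 0.5, -0.5]
gripper_width: 13.2
grasp_force: 58.9
```

```bash
python3 - <<'E'
from h import *
P=[]
for i in range(4):
    b=snap('side'); s=read_state(); P.append(s['position'])
a=snap('top')
P=np.array(P);print(P.round(1).tolist()); p=P.mean(0); q=s['ee_rot'];print(np.degrees(2*np.arctan2(q[1],q[0]))-90,s['contact_force'],s['joints'])
c=np.zeros((480,800,3),np.uint8)
c[:,:480]=cv2.resize(b['image'][150:270,250:370],(480,480),interpolation=cv2.INTER_CUBIC)
c[:320,480:]=cv2.resize(a['image'][190:270,280:360],(320,320),interpolation=cv2.INTER_CUBIC)
cv2.imwrite('pics/g2.png',c[:,:,::-1])
print(proj(b,p+[0,0,-87]),proj(b,p),proj(a,p+[0,0,-87]))
E
```

```text
[[496.7, -58.9, 207.5], [496.7, -59.1, 207.4], [496.7, -59.2, 207.3], [496.8, -59.2, 207.3]]
-166.05848042655725 [ 0.92341712 -0.65420818 -1.59557593] [ 2.06570951e-01  2.17679929e-01 -3.65307593e-01 -4.90571708e-06
 -9.88057222e-01  3.67571685e-02]
[288.9 217.6] [287. 194.] [318.7 243.5]
```

View pics/g2.png

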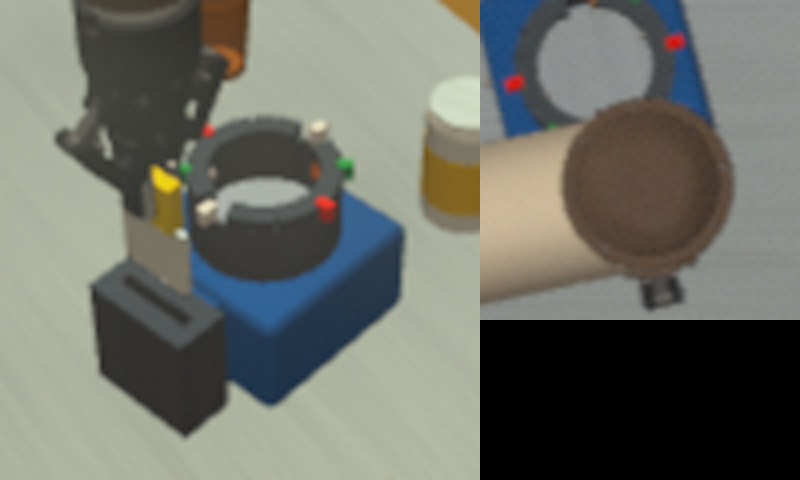

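The gate hangs upright just above the chute, its plate's lower edge (crop 125,258 to 190,293) over the slot (125,275 to 190,322). I'll lower it and measure from near.

Emit:
play_rows:
  series:
    - [0,0,-6,0,0,0]
    - [0,0,-6,0,0,0]
    - [0,0,-6,0,0,0]
    - [0,0,0,0,0,0]
    - [0,0,0,0,0,0]
    - [0,0,0,0,0,0]

```text
clock: 6.62
position: [496.9, -58.4, 189.2]
ee_rot: [0.788, -0.615, 0.0, 0.0]
contact_force: [-0.5, 0.1, -1.8]
gripper_width: 13.4
grasp_force: 58.9
```

```bash
python3 - <<'E'
from h import *
import pickle
a0,b0=pickle.load(open('s0.pkl','rb'))
b=snap('side');s=read_state();print(s['position'],s['contact_force'])
pickle.dump(b,open('s3.pkl','wb'))
c=np.zeros((400,800,3),np.uint8)
f=lambda d:cv2.resize(d['image'][205:245,270:310],(400,400),interpolation=cv2.INTER_CUBIC)
c[:,:400]=f(b);c[:,400:]=f(b0); c=cv2.convertScaleAbs(c,alpha=1.6)
cv2.imwrite('pics/g3.png',c[:,:,::-1])
ex=np.array([np.cos(np.radians(14.2)),np.sin(np.radians(14.2)),0]);ey=np.array([-ex[1],ex[0],0])
o=np.array([497,-58.5,95])
for p in(o,o+31.25*ey,o-31.25*ey,o+ex*10,o+ey*10): print(proj(b,p))
E
```

```text
[496.99926358 -58.39409091 189.42511592] [-0.46328076 -0.74414519 -1.00571808]
[289.4 223.9]
[281.6 218.4]
[297.3 229.5]
[292. 222.]
[286.9 222.1]
```

View pics/g3.png

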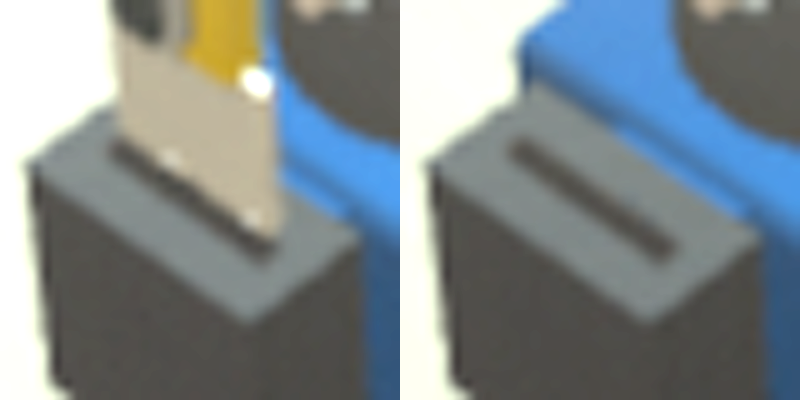

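Emit:
play_rows:
  series:
    - [-1,0.8,0,0,0,0]
    - [-1,0.8,0,0,0,0]
    - [0,0,-2,0,0,0]
    - [0,0,-2,0,0,0]
    - [0,0,-2,0,0,0]
    - [0,0,-2,0,0,0]
    - [0,0,-2,0,0,0]
    - [0,0,0,0,0,0]
    - [0,0,0,0,0,0]

```text
clock: 7.42
position: [494.7, -56.9, 179.1]
ee_rot: [0.788, -0.615, -0.0, 0.0]
contact_force: [-0.2, 0.0, 0.5]
gripper_width: 13.4
grasp_force: 58.9
```

Emit:
play_rows:
  series:
    - [0,0,-2,0,0,0]
    - [0,0,-2,0,0,0]
    - [0,0,-2,0,0,0]
    - [0,0,-2,0,0,0]
    - [0,0,-2,0,0,0]
    - [0,0,0,0,0,0]

```text
clock: 7.92
position: [494.5, -56.9, 168.8]
ee_rot: [0.788, -0.615, -0.0, 0.0]
contact_force: [-0.6, -0.9, -0.6]
gripper_width: 13.0
grasp_force: 58.9
```

Emit:
play_rows:
  series:
    - [0,0,-4,0,0,0]
    - [0,0,-4,0,0,0]
    - [0,0,-4,0,0,0]
    - [0,0,-4,0,0,0]
    - [0,0,-4,0,0,0]
    - [0,0,-4,0,0,0]
    - [0,0,-4,0,0,0]
    - [0,0,0,0,0,0]

```text
clock: 8.58
position: [494.2, -56.9, 140.3]
ee_rot: [0.788, -0.616, -0.001, 0.001]
contact_force: [0.6, 0.2, -0.8]
gripper_width: 13.3
grasp_force: 58.9
```

Emit:
play_rows:
  series:
    - [0,0,-3,0,0,0]
    - [0,0,-3,0,0,0]
    - [0,0,-2,0,0,0]
    - [0,0,-2,0,0,0]
    - [0,0,-1,0,0,0]
    - [0,0,-1,0,0,0]
    - [0,0,-1,0,0,0]
    - [0,0,0,0,0,0]

```text
clock: 9.25
position: [494.7, -56.8, 128.2]
ee_rot: [0.788, -0.615, -0.0, 0.0]
contact_force: [-0.1, -0.2, -1.1]
gripper_width: 13.2
grasp_force: 58.9
```

Emit:
play_rows:
  series:
    - [0,0,-1,0,0,0]
    - [0,0,-1,0,0,0]
    - [0,0,0,0,0,0]

```text
clock: 9.5
position: [495.0, -56.8, 127.8]
ee_rot: [0.788, -0.615, 0.0, 0.0]
contact_force: [-3.1, 1.0, 7.5]
gripper_width: 13.2
grasp_force: 60.4
```

Emit:
play_rows:
  series:
    - [0,0,-1,0,0,0]
    - [0,0,0,0,0,0]
    - [0,0,0,0,0,0]

```text
clock: 9.75
position: [495.0, -56.8, 127.8]
ee_rot: [0.788, -0.615, 0.001, -0.0]
contact_force: [-4.7, 2.4, 13.6]
gripper_width: 13.2
grasp_force: 61.3
```

Emit:
play_rows:
  series:
    - [0,0,0,0,0,0]
    - [0,0,0,0,0,0]
    - [0,0,0,0,0,0]
    - [0,0,0,0,0,0]
    - [0,0,0,0,0,0]
  gripper: 0.4

```text
clock: 10.17
position: [494.8, -56.9, 125.0]
ee_rot: [0.788, -0.615, -0.0, 0.0]
contact_force: [-0.7, 1.0, -0.4]
gripper_width: 34.3
grasp_force: 0.0
```

Emit:
play_rows:
  series:
    - [0,0,10,0,0,0]
    - [0,0,20,0,0,0]
    - [0,0,30,0,0,0]
    - [0,0,30,0,0,0]
    - [0,0,30,0,0,0]
    - [0,20,0,0,0,0]
    - [0,30,0,0,0,0]
    - [0,30,0,0,0,0]
    - [0,30,0,0,0,0]
    - [0,30,0,0,0,0]
    - [0,30,0,0,0,0]
    - [0,30,0,0,0,0]
    - [0,0,0,0,0,0]
    - [0,0,0,0,0,0]

```text
clock: 11.33
position: [494.6, 144.5, 244.8]
ee_rot: [0.789, -0.614, -0.0, 0.0]
contact_force: [0.5, -0.5, -0.7]
gripper_width: 33.8
grasp_force: 0.0
```

```bash
python3 - <<'E'
from h import *
import pickle
b=snap('side');a=snap('top');s=read_state();print(s['position'],s['joints'])
pickle.dump((a,b),open('s4.pkl','wb'))
c=np.zeros((400,800,3),np.uint8)
c[:,:400]=cv2.resize(b['image'][195:245,260:310],(400,400),interpolation=cv2.INTER_CUBIC)
c[:,400:]=cv2.resize(a['image'][210:260,290:340],(400,400),interpolation=cv2.INTER_CUBIC)
c=cv2.convertScaleAbs(c,alpha=1.4)
cv2.imwrite('pics/g4.png',c[:,:,::-1])
E
```

```text
[494.55460479 142.83518002 244.95388416] [ 5.96776260e-01  2.06853127e-01 -2.75862482e-01 -7.07736761e-05
 -1.08909543e+00 -3.51906352e-01]
```

View pics/g4.png

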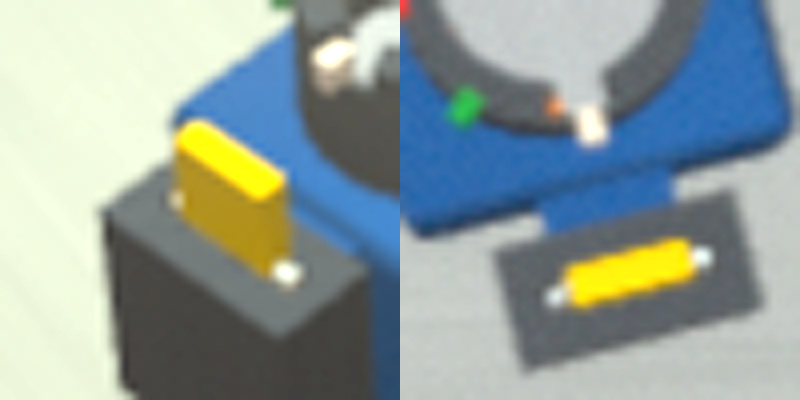

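The gate is fully home: its handle sits flat on the chute face in both views. Next, measure the lid better.

```bash
python3 - <<'E'
from h import *
import pickle
a,b=pickle.load(open('s0.pkl','rb'))
for n,d,box in(('top',a,(183,233,225,278)),('side',b,(212,162,252,198))):
    x0,y0,x1,y1=box; s=8
    c=cv2.resize(d['image'][y0:y1,x0:x1],None,fx=s,fy=s,interpolation=cv2.INTER_CUBIC)
    h=cv2.cvtColor(c,cv2.COLOR_RGB2HSV); f=lambda v:(np.array(v)+.5)/s-.5+[x0,y0]
    m=(h[:,:,2]<80).astype(np.uint8); m=cv2.morphologyEx(m,cv2.MORPH_OPEN,np.ones((9,9)))
    p=np.vstack([q for q in cv2.findContours(m,0,2)[0] if cv2.contourArea(q)>300])
    hull=cv2.convexHull(p); e=cv2.fitEllipse(hull); print(n,'disc',f(e[0]),np.array(e[1])/s,onz(d,*f(e[0]),38))
    # bar, brightest orange = top face
    o=((h[:,:,0]>3)&(h[:,:,0]<19)&(h[:,:,1]>140)&(h[:,:,2]>110))
    print(' V pct',np.percentile(h[:,:,2][o],[5,25,50,75,95]))
    for z,mm in((74,o),):
        q=max(cv2.findContours(mm.astype(np.uint8),0,2)[0],key=cv2.contourArea); bx=np.array([f(v) for v in cv2.boxPoints(cv2.minAreaRect(q))]); print(' bar',[onz(d,*v,z).tolist() for v in bx])
print(proj(a,[465.4,275,74]),proj(b,[465.4,275,74]),proj(b,[465.4,275,40]))
E
```

```text
top disc [206.3284359  255.62807083] [32.67305756 33.55506134] [464.9 273.9  38. ]
 V pct [117. 152. 194. 211. 214.]
 bar [[440.8, 295.1, 74.0], [497.0, 269.3, 74.0], [488.4, 251.3, 74.0], [432.2, 277.1, 74.0]]
side disc [231.3254528 184.4031086] [18.20660782 24.08963776] [451.9 250.   38. ]
 V pct [170. 199. 220. 227. 229.]
 bar [[440.5, 289.1, 74.0], [492.4, 264.5, 74.0], [486.1, 249.0, 74.0], [434.8, 273.5, 74.0]]
[203.1 255.3] [230.3 170.4] [231.9 178.4]
```

Emit:
play_rows:
  series:
    - [-3,13,-10,0,0,0.85]
    - [-3,13,-10,0,0,0.85]
    - [-3,13,-10,0,0,0.85]
    - [-3,13,-10,0,0,0.85]
    - [-3,13,-10,0,0,0.85]
    - [-3,13,-10,0,0,0.85]
    - [-3,13,-10,0,0,0.85]
    - [-3,13,-10,0,0,0.85]
    - [-3,13,-10,0,0,0.85]
    - [-2.5,14,-10,0,0,0.85]
    - [0,0,-5,0,0,0]
    - [0,0,0,0,0,0]
    - [0,0,0,0,0,0]
    - [0,0,0,0,0,0]
  gripper: 0.6

```text
clock: 12.6
position: [465.8, 273.3, 140.9]
ee_rot: [0.976, -0.217, 0.0, -0.0]
contact_force: [-0.1, 0.1, -1.1]
gripper_width: 51.3
grasp_force: 0.0
```

```bash
python3 - <<'E'
from h import *
b=snap('side');s=read_state();q=s['ee_rot'];print(s['position'],s['joints'][5],np.degrees(2*np.arctan2(q[1],q[0]))-90)
cv2.imwrite('pics/g5.png',cv2.resize(b['image'][120:200,190:290],(800,640),interpolation=cv2.INTER_CUBIC)[:600,:,::-1])
E
```

```text
[465.78439816 273.4716703  141.01863945] 0.30159916532987696 -115.08140449029688
```

View pics/g5.png

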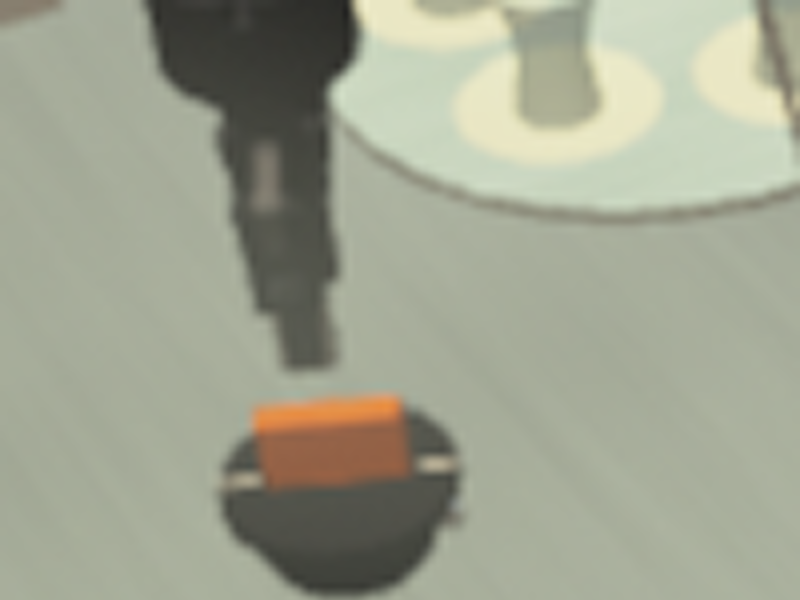

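The finger tips (crop 310,370) come down onto the middle of the orange bar (330,440). Down to grip.

Emit:
play_rows:
  series:
    - [0,0,-15,0,0,0]
    - [0,0,-15,0,0,0]
    - [0,0.5,-15,0,0,0]
    - [0,0.5,-12,0,0,0]
    - [0,0,-8,0,0,0]
    - [0,0,-5,0,0,0]
    - [0,0,0,0,0,0]
    - [0,0,0,0,0,0]

```text
clock: 13.32
position: [465.7, 275.2, 70.8]
ee_rot: [0.976, -0.216, 0.0, -0.0]
contact_force: [0.9, -0.7, 0.1]
gripper_width: 51.6
grasp_force: 0.0
```

Emit:
play_rows:
  series:
    - [0,0,0,0,0,0]
    - [0,0,0,0,0,0]
    - [0,0,0,0,0,0]
    - [0,0,0,0,0,0]
    - [0,0,0,0,0,0]
    - [0,0,0,0,0,0]
    - [0,0,0,0,0,0]
  gripper: 0

```text
clock: 13.9
position: [465.4, 275.3, 70.9]
ee_rot: [0.976, -0.216, 0.0, -0.0]
contact_force: [-1.2, -1.4, 6.0]
gripper_width: 15.0
grasp_force: 61.8
```

Emit:
play_rows:
  series:
    - [0,0,6,0,0,0]
    - [0,0,14,0,0,0]
    - [0,0,25,0,0,0]
    - [0,0,30,0,0,0]
    - [0,0,35,0,0,0]
    - [0,0,35,0,0,0]
    - [0,0,25,0,0,0]
    - [8,-20,0,0,0,0.65]
    - [14,-31,0,0,0,0.65]
    - [14,-31,0,0,0,0.65]
    - [14,-31,0,0,0,0.65]
    - [14,-31,0,0,0,0.65]
    - [14,-31,0,0,0,0.65]
    - [14,-31,0,0,0,0.65]
    - [14,-31,0,0,0,0.65]
    - [14,-31,0,0,0,0.65]
    - [14,-31,0,0,0,0.65]
    - [2,-6,0,0,0,0]
    - [0,0,0,0,0,0]
    - [0,0,0,0,0,0]

```text
clock: 15.57
position: [600.8, -29.8, 239.5]
ee_rot: [0.993, 0.121, -0.001, -0.0]
contact_force: [-0.0, -0.3, -2.1]
gripper_width: 15.1
grasp_force: 60.8
```

```bash
python3 - <<'E'
from h import *
import pickle
P=[]
for i in range(4): b=snap('side');s=read_state();P.append(s['position'])
q=s['ee_rot'];print(np.mean(P,0),s['joints'][5],np.degrees(2*np.arctan2(q[1],q[0]))-90,s['contact_force'],s['gripper_width'])
pickle.dump(b,open('s6.pkl','wb'))
cv2.imwrite('pics/g6.png',cv2.resize(b['image'][145:225,265:371],(795,600),interpolation=cv2.INTER_CUBIC)[:,:,::-1])
p=np.mean(P,0); print(proj(b,p-[0,0,39]),proj(b,p-[0,0,71]),proj(b,[601.4,-29.8,145]))
E
```

```text
[600.81327309 -28.72630609 240.16452182] 1.5960666435939341 -75.8740668326381 [-0.14470253  0.35778581 -1.21409164] 15.32128828045621
[314.6 175.4] [314.8 184.3] [315.3 190.9]
```

View pics/g6.png

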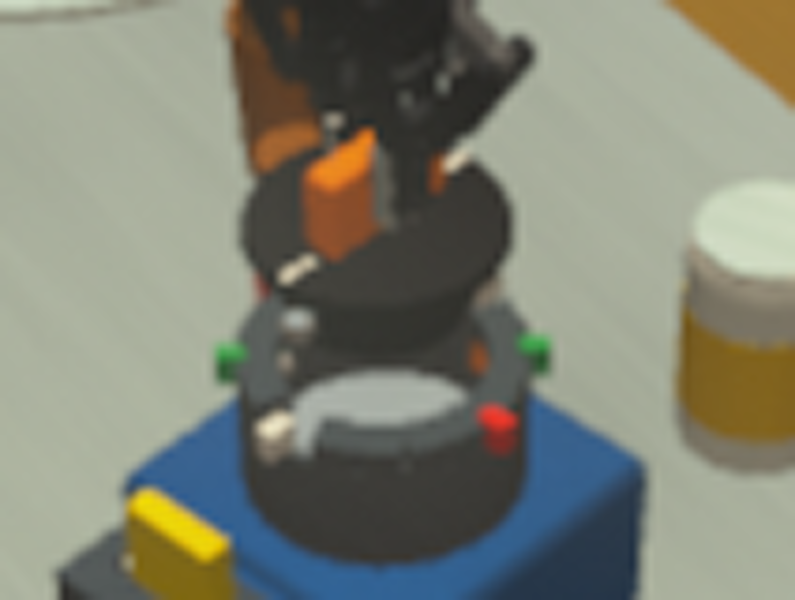

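The lid hangs level over the collar (flange centre crop 377, collar centre 385) with its white line pointing at the front white mark (275,428). I'll make a small correction and lower.

Emit:
play_rows:
  series:
    - [0.4,-0.6,0,0,0,0]
    - [0.4,-0.6,0,0,0,0]
    - [0,0,-5,0,0,0]
    - [0,0,-5,0,0,0]
    - [0,0,-5,0,0,0]
    - [0,0,-5,0,0,0]
    - [0,0,-4,0,0,0]
    - [0,0,-3,0,0,0]
    - [0,0,-3,0,0,0]
    - [0,0,0,0,0,0]
    - [0,0,0,0,0,0]

```text
clock: 16.68
position: [602.1, -31.1, 210.2]
ee_rot: [0.993, 0.122, -0.0, 0.0]
contact_force: [-0.8, -0.3, -1.8]
gripper_width: 15.0
grasp_force: 60.8
```

Emit:
play_rows:
  series:
    - [0,0,-2,0,0,0]
    - [0,0,-2,0,0,0]
    - [0,0,-2,0,0,0]
    - [0,0,-2,0,0,0]
    - [0,0,0,0,0,0]
    - [0,0,0,0,0,0]

```text
clock: 17.18
position: [602.0, -31.0, 202.1]
ee_rot: [0.993, 0.122, -0.0, 0.0]
contact_force: [0.3, -0.3, -2.2]
gripper_width: 15.1
grasp_force: 60.8
```

Emit:
play_rows:
  series:
    - [0,0,-2,0,0,0]
    - [0,0,-2,0,0,0]
    - [0,0,-2,0,0,0]
    - [0,0,-2,0,0,0]
    - [0,0,-2,0,0,0]
    - [0,0,-2,0,0,0]
    - [0,0,-2,0,0,0]
    - [0,0,0,0,0,0]

```text
clock: 17.85
position: [601.8, -31.0, 187.7]
ee_rot: [0.993, 0.122, -0.001, -0.0]
contact_force: [-0.0, 0.5, -1.2]
gripper_width: 15.1
grasp_force: 60.8
```

Emit:
play_rows:
  series:
    - [0,0,-1,0,0,0]
    - [0,0,-1,0,0,0]
    - [0,0,-1,0,0,0]
    - [0,0,0,0,0,0]
    - [0,0,0,0,0,0]

```text
clock: 18.27
position: [602.1, -31.0, 185.3]
ee_rot: [0.993, 0.122, -0.0, -0.0]
contact_force: [0.5, -0.7, -0.7]
gripper_width: 14.8
grasp_force: 60.7
```

Emit:
play_rows:
  series:
    - [0,0,-1,0,0,0]
    - [0,0,0,0,0,0]
    - [0,0,0,0,0,0]

```text
clock: 18.52
position: [602.1, -30.9, 184.3]
ee_rot: [0.993, 0.122, 0.0, -0.0]
contact_force: [0.3, 0.9, -1.2]
gripper_width: 14.7
grasp_force: 60.7
```

Emit:
play_rows:
  series:
    - [0,0,-0.7,0,0,0]
    - [0,0,-0.5,0,0,0]
    - [0,0,0,0,0,0]

```text
clock: 18.77
position: [602.2, -31.0, 183.9]
ee_rot: [0.992, 0.122, 0.0, 0.0]
contact_force: [-0.8, 0.6, 3.2]
gripper_width: 15.3
grasp_force: 61.3
```

Emit:
play_rows:
  series:
    - [0,0,0.6,0,0,-0.3]
    - [0,0,0,0,0,-0.5]
    - [0,0,0,0,0,-0.5]
    - [0,0,0,0,0,-0.5]
    - [0,0,0,0,0,-0.5]
    - [0,0,0,0,0,-0.5]
    - [0,0,0,0,0,0]

```text
clock: 19.35
position: [602.3, -30.6, 183.9]
ee_rot: [1.0, -0.024, 0.001, -0.0]
contact_force: [-0.3, 1.7, 1.4]
gripper_width: 15.0
grasp_force: 61.0
```

```bash
python3 - <<'E'
from h import *
s=read_state();q=s['ee_rot'];print(s['position'],np.degrees(2*np.arctan2(q[1],q[0]))-90,s['contact_force'],s['wrist_torque'],s['joints'][5])
E
```

```text
[602.34754754 -30.5873352  183.91645235] -92.80267882662204 [-0.29132219  1.73817244  1.4066183 ] [0.7823385  0.19749411 0.05445145] 1.3049708843825252
```

Emit:
play_rows:
  series:
    - [0,0,0,0,0,-0.5]
    - [0,0,0,0,0,-0.5]
    - [0,0,0,0,0,-0.5]
    - [0,0,0,0,0,-0.5]
    - [0,0,0,0,0,-0.5]
    - [0,0,0,0,0,-0.5]
    - [0,0,0,0,0,-0.5]
    - [0,0,0,0,0,-0.5]
    - [0,0,0,0,0,-0.5]
    - [0,0,0,0,0,-0.2]
    - [0,0,0,0,0,0]
    - [0,0,0,0,0,0]
    - [0,0,0,0,0,0]

```text
clock: 20.43
position: [602.3, -30.9, 184.0]
ee_rot: [0.964, -0.266, 0.0, -0.0]
contact_force: [-1.2, 2.4, 1.7]
gripper_width: 14.8
grasp_force: 61.2
```

```bash
python3 - <<'E'
from h import *
b=snap('side');a=snap('top');s=read_state();q=s['ee_rot'];print(s['position'],np.degrees(2*np.arctan2(q[1],q[0]))-90,s['contact_force'],s['wrist_torque'],s['joints'][5])
cv2.imwrite('pics/g7.png',cv2.resize(b['image'][145:225,265:371],(795,600),interpolation=cv2.INTER_CUBIC)[:,:,::-1])
E
```

```text
[602.25765762 -30.95745463 183.95056992] -120.9223985952054 [-0.65334873  1.41041276  2.41514418] [0.62609802 0.24028285 0.26110662] 0.8142548218267117
```

View pics/g7.png

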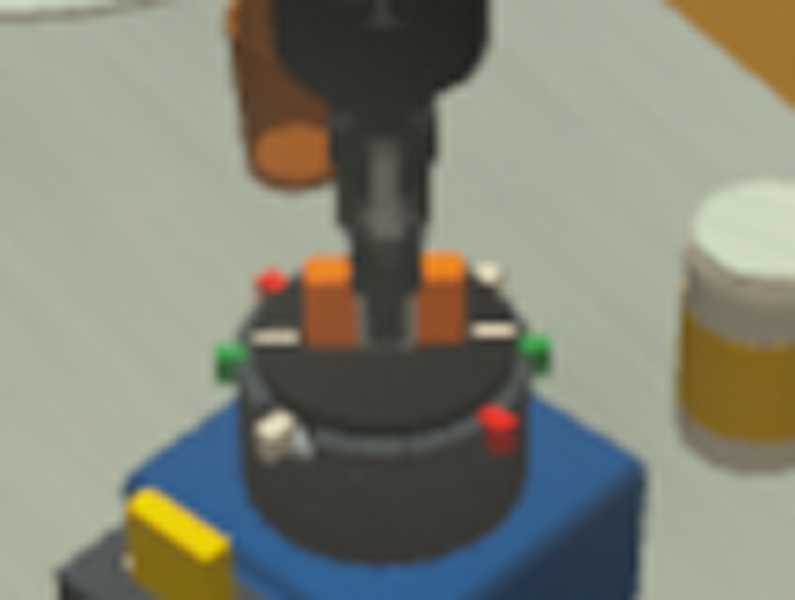

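The lid is seated with its white lines (275,338)–(493,330) parallel to the green marks (230,362)–(537,352). The gate is still home and the lid is held, so I'm handing in.

```bash
python3 -c "from bench import job_done; print(job_done())"
```

```text
the job is handed in; nothing more can be done
None
```

The gate plate is fully home in the chute slot, and the lid is seated and turned 45° clockwise to the green marks, still gripped there. I handed the job in at about 20.5 s, without touching the glass, bowl or tin; the hand-in call did not return a verdict.

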